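Draw the tamper's tray out of the covered rack with the hand hook

ROBOT

A 6-joint arm with a two-finger parallel gripper is mounted at the origin on a cart in front of the work surface, level with it; the furniture and walls round the work are solid. World frame = base frame: x ahead of the robot, y to its left, z up, the work surface at z = 0. Lengths are in m, angles in degrees, forces in N, time in s.
With the tool pointing down it reaches from about 0.35 to 0.85 m from the base axis. Payload 8.1 kg.
Tool frame: the origin (TCP) lies at the very end of the fingers, on their centre line; the grasp point (between the pads) lies 19 mm behind it; z points along the fingers, y is the line along which they close (so a half turn about z gives the same grasp; the last joint's range is limited). The gripper opens to 93 mm and grips with 3 to 60 N. Pads are 15 mm wide; open, the fingers measure 128 mm over their backs; the gripper's body (75 mm by 188 mm) begins 65 mm behind the grasp point.
Start: joints at [61.169, 7.471, 85.268, -0, 87.261, -4.893], TCP at [0.243, 0.548, 0.188] pointing down, gripper open.
Joint ranges: [-169.43, 169.43], [-51.17, 129.36], [1.28, 143.12], [-76.62, 256.62], [0, 156.53], [-152.29, 152.29]. Speed limits (degrees/s): [136.94, 136.94, 159.86, 180, 180, 180].

INTERFACE

Orientations are given as [roll, pitch, yaw] about the fixed x, y, z axes, in that order (R = Rz(yaw) Ry(pitch) Rx(roll)).
In Python, from rig import bot, imaging gives the robot as it stands. The module is installed in compiled form; this text tells all that it offers. Calls block until the motion is done:
- bot.move_to(position, orientation): joint-space move of the TCP to a pose.
- bot.move_l(position, frame=None, rate=0.15, stop_force=None): straight line of the TCP; frame=None keeps the orientation; rate is the mean speed in m/s. With stop_force (N) it stops when the force on the tool has changed by that much, and returns True; else False.
- bot.move_joints(angles): joint-space move.
- bot.command_gripper(opening, grasp_force=None): finger opening in m; grasp_force is the grip in N (None keeps the last); returns when the fingers have stopped.
- bot.sleep(seconds).
- bot.ik(position, orientation): joint angles nearest the present ones, or None.
- bot.observe(): the state.
- imaging.camera(name): name is "scene" or "top"; returns a dict with "image" (400x640x3 uint8, red, green, blue), "z_map" (400x640 float32, m along the optical axis (not along the pixel's ray), 0 where there is no reading), "fx", "fy", "cx", "cy" (pixels), "camera_from_world" (4x4, takes a point from world to camera coordinates). Camera axes: x right, y up, looking along -z (the intrinsics and any distortion apply to the point x, -y, -z); pixel columns grow to the right and rows downward; lengths in m; the calibration is good to about 2 mm. A picture is of the moment at which its call begins.
A pose or a line that the arm cannot do raises bot.IKError and nothing moves.
- bot.close_job(): hands the job in; it is judged then, once.
Trained networks look in the newest picture that a camera, given by its name, has taken for a name from the list of things; names that differ only in an ending like _2 or _b are one class to them, and where a whole thing is asked for, a point or a joint stands for the part that bears it (a point fixed in the world has none). Each returns a list of dicts, best first, with "conf" (0 to 1); they miss things now and then, are a little off and sometimes report something else, mostly with a low value. They report only what shows in the picture. A call takes as long as a camera call. They do not tell look-alikes from the thing itself.
- imaging.boxes_of(query, camera): "bbox" ([left, top, right, bottom] as shares, 0 to 1, of the picture: columns of its width, rows of its height, round what is visible of it).
- imaging.regions_of(query, camera): "mask" (400x640 bool, what is visible of it) and "bbox" ([left, top, right, bottom] as shares, 0 to 1, of the picture: columns of its width, rows of its height, round what is visible of it).
The state is a dict: "time_s": time; "qpos": joint angles; "qd": joint speeds; "tau": joint torques, N m; "ee_pos": TCP position; "ee_rot": TCP orientation; "contact_force": force on the tool from outside, world axes, zero at the start; "moment": the same for the moment, N m; "finger_gap": finger opening in m; "gripper_force": force on a finger pad.
Only numpy, scipy, OpenCV 4.12 (cv2) and the standard library are available. Lean on these libraries where they do the work, as an engineer would, in place of code of your own. Each camera call takes 0.05 s, during which the arm holds its last target. There are 200 camera calls.

TASK

Fetch the tray with the powder tamper out of the covered rack: stand the jar that is in its way well to one side, pull the stop pin of that bay (and no other) right up, then put the prong of the hand hook in the tray's ring and drag the tray out until it is wholly clear of the rack, the tamper still standing in it. Lay the hook back in its stand. Never touch the tray or the tamper with the gripper, do not knock the jar with the tray or the hook, and leave the other trays and the things lying about where they are.

Things in the scene. Friction and masses are not known exactly. Their poses are not given: they have to be found in the camera images.
- rack: Fixed low tray rack: 4 aluminium partitions 82 mm high, 130 deep, make 3 bays 81 mm wide at y = +86 (left), 0, -86 mm, open in -x, no floor. Header bar over the mouths (x 16 to 34, z 82 to 92 mm), clear cover behind it. Overall y = -145 to 145 mm. Origin on the bench, middle of the open front; +x runs into the bays, +y left as one looks in, z up.
- bay_left (a point): Middle of the left bay's mouth, on the bench; axes as the rack's.
- bay_middle (a point): Middle of the middle bay's mouth, on the bench.
- bay_right (a point): Middle of the right bay's mouth, on the bench.
- pin_left (a joint): Height (m) of the left bay's stop pin: 0 down, 0.032 fully up. Upright steel pin, 8 mm thick, in the header bar 25 mm inside the mouth and 27 mm left (+y) of the bay's middle. Down, it blocks the tray's front wall (tip 18 mm above the bench); fully up (tip 50 mm) the tray and its load pass. 2 N of friction holds it where it is left.
- pin_middle (a joint): The same for the middle bay.
- pin_right (a joint): The same for the right bay.
- knob_left (a point): Centre of the round black knob on the left bay's pin, 22 mm in diameter, 21 mm tall, centre 116 mm above the bench when down, 148 mm when up; pinch it from above and draw it straight up. A fixed nut and sleeve, up to 21 mm wide, stand below it on the bar, up to 103 mm above the bench.
- knob_middle (a point): The same on the middle bay's pin.
- knob_right (a point): The same on the right bay's pin.
- tray_tamper: Loose open black plastic tray, 88 (x) x 72 (y) x 30 mm high, about 0.25 kg, in one of the three bays (it varies which), with the powder tamper standing in it. Origin under its middle; its front is -x, which looks out of the bay. At the start its origin is about 76 mm, its front wall 32 mm inside the mouth. It slides on the bench top.
- ring_tamper (a point): Centre of the steel pull ring on that tray's front: the ring lies level, 6 mm round bar, 24 mm clear inside, 24 mm above the bench, 63 mm in front (-x) of the tray's origin; at the start about 13 mm inside the mouth, just in front of the header bar.
- tray_cup: Tray of the same make in another bay, with a steel cup in it; to be left alone.
- tray_dogs: Tray of the same make in the third bay, with two slotted metal blocks (31 x 39 x 12 mm) in it; to be left alone.
- tamper: Cream powder tamper standing loose in its tray: round flat foot 62 mm in diameter, knob on a neck, 59 mm tall, 0.2 kg. Origin under the foot's middle.
- jar: Small white jar with a blue screw cap, 50 mm in diameter, 76 mm tall, about 0.1 kg, standing on the bench 60 to 115 mm in front of the mouth of the tamper's bay, in the tray's way. Origin under its middle, z up. Grip it from above round its body.
- hook: Hand hook, 0.14 kg: black handle 72 mm long, 20 mm square, then an 8 mm steel rod that ends in a prong bent down. Origin in the middle of the handle on the rod's axis; +x points to the prong, z up. Handle x = -36 to 36 mm; prong x = 105 mm, 8 mm thick, reaching 30 mm below the rod's axis. It starts level in its stand, prong down.
- hook_prong (a point): Middle of the hook's prong, 105.5 mm in front of the hook's origin and 18 mm below the rod's axis.
- hook_stand: Fixed grey stand: base 110 x 44 x 5 mm and two notched posts with flared tops. The post at x = -26 mm carries the handle (notch 24 mm wide, floor 40 mm up), the one at x = 60 mm the rod (notch 13 mm wide, floor 46 mm up); sides end 22 mm above the floors. Between them the handle is free. Origin on the bench under the seated handle's middle; +x as the hook's.
- stand_seat (a point): Where the hook's origin lies when seated: 50 mm above the stand's origin; the hook's x axis then points along the stand's.
- stopwatch: Bystander: blue stopwatch lying on the bench, 60 x 61 x 17 mm. Origin under its middle.
- tally_counter: Bystander: hand tally counter on the bench beside the rack, 52 x 45 x 25 mm. Origin under its middle.
There are look-alikes about, which are no part of the job. Leave any pink look-alike of the jar alone.

How it is judged:
By the outcome, as a careful person would: the job done as asked, in the order asked, and still so for the second after the job is handed in, with the robot touching nothing.
It also fails if it takes over 72 s, if anything falls off the work surface, if the arm or the gripper's body presses on something with over 40 N, if the wrist force passes 120 N, or if a joint passes its speed limit or range.

## Working session

There is one attempt and no reset: what is moved stays moved. The work goes in short steps, each a Python script; the robot and the scene stay as the last script left them, time stands still between calls to the robot, and variables do not carry over. Pictures are saved under pics/ and viewed, at most 10 in all, crops included, and the job is handed in when it is done.

```bash
mkdir -p pics; cat > h.py <<'E'
from rig import bot, imaging
import numpy as np, cv2
def snap(n):
    c=imaging.camera(n); return c
def pts(c):
    z=c["z_map"].astype(float); v,u=np.mgrid[0:400,0:640]
    P=np.stack([(u-c["cx"])/c["fx"]*z,-(v-c["cy"])/c["fy"]*z,-z,np.ones_like(z)],-1)
    W=P@np.linalg.inv(c["camera_from_world"]).T
    W[z<=0]=np.nan
    return W[...,:3]
def proj(c,p):
    q=c["camera_from_world"]@np.append(p,1); return np.array([c["cx"]+c["fx"]*q[0]/-q[2], c["cy"]+c["fy"]*-q[1]/-q[2]])
E
python3 - <<'E'
from h import *
for n in ("scene","top"):
    c=snap(n); print(n,{k:c[k] for k in c if k not in("image","z_map")})
    cv2.imwrite(f"pics/{n}0.png",c["image"][...,::-1])
    W=pts(c)
    for q in ["rack","tray_tamper","tray_cup","tray_dogs","tamper","jar","hook","hook_stand","knob_left","stopwatch","tally_counter","ring_tamper","hook_prong"]:
        for r in imaging.regions_of(q,n)[:5]:
            w=W[r["mask"]]; w=w[~np.isnan(w[:,0])]
            if len(w): print(q,round(r["conf"],2),(np.array(r["bbox"])*[640,400,640,400]).astype(int),"med",np.median(w,0).round(3),"lo",np.percentile(w,3,axis=0).round(3),"hi",np.percentile(w,97,axis=0).round(3))
E
```

```text
scene {'fx': 419.481794185615, 'fy': 419.481794185615, 'cx': 321.80728300877723, 'cy': 196.10706136660542, 'camera_from_world': array([[-0.75732011, -0.65297229,  0.00966588,  0.40202534],
       [ 0.49655413, -0.56616618,  0.65794365, -0.31168703],
       [-0.42414648,  0.50307359,  0.75300513, -1.29516781],
       [ 0.        ,  0.        ,  0.        ,  1.        ]])}
rack 0.74 [184 217 222 271] med [0.711 0.418 0.084] lo [0.631 0.316 0.011] hi [0.739 0.436 0.09 ]
tray_cup 0.67 [186 216 221 270] med [0.712 0.418 0.084] lo [0.636 0.318 0.011] hi [0.738 0.436 0.09 ]
tray_cup 0.47 [384 143 405 170] med [ 0.481 -0.371  0.055] lo [ 0.475 -0.424  0.035] hi [ 0.494 -0.287  0.063]
tamper 0.69 [186 218 220 269] med [0.711 0.419 0.084] lo [0.628 0.316 0.007] hi [0.739 0.436 0.092]
jar 0.5 [275 239 292 253] med [0.494 0.225 0.034] lo [0.486 0.197 0.003] hi [0.522 0.237 0.065]
hook 0.67 [389 142 405 157] med [ 0.482 -0.387  0.056] lo [ 0.475 -0.425  0.035] hi [ 0.494 -0.341  0.063]
hook_stand 0.56 [384 151 404 171] med [ 0.475 -0.372  0.007] lo [ 0.462 -0.426 -0.002] hi [ 0.491 -0.324  0.065]
[... 1875 characters left out ...]
lo [ 0.463 -0.43  -0.   ] hi [ 0.51  -0.33   0.062]
hook_stand 0.39 [323 200 343 225] med [ 0.496 -0.005  0.016] lo [ 0.47  -0.031  0.001] hi [0.526 0.02  0.021]
knob_left 0.49 [204 200 221 210] med [0.488 0.345 0.124] lo [0.479 0.337 0.047] hi [0.5   0.355 0.129]
tally_counter 0.68 [227 248 240 261] med [0.358 0.284 0.021] lo [0.339 0.264 0.007] hi [0.378 0.305 0.027]
hook_prong 0.8 [423 217 476 224] med [ 0.484 -0.382  0.058] lo [ 0.476 -0.429  0.048] hi [ 0.495 -0.297  0.063]
hook_prong 0.36 [177 124 244 222] med [0.592 0.376 0.086] lo [0.471 0.311 0.006] hi [0.728 0.439 0.122]
hook_prong 0.25 [431 214 472 230] med [ 0.476 -0.367  0.007] lo [ 0.464 -0.425  0.002] hi [ 0.506 -0.331  0.062]
```

```bash
python3 - <<'E'
import cv2,numpy as np
t=cv2.imread("pics/top0.png"); s=cv2.imread("pics/scene0.png")
cv2.imwrite("pics/topc.png",cv2.resize(t[100:280,150:350],None,fx=3.3,fy=3.3,interpolation=cv2.INTER_CUBIC))
E
```

```text
(no output)
```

View pics/top0.png

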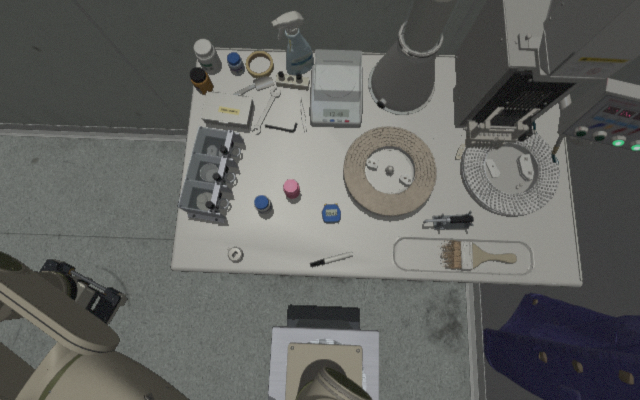

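View pics/topc.png

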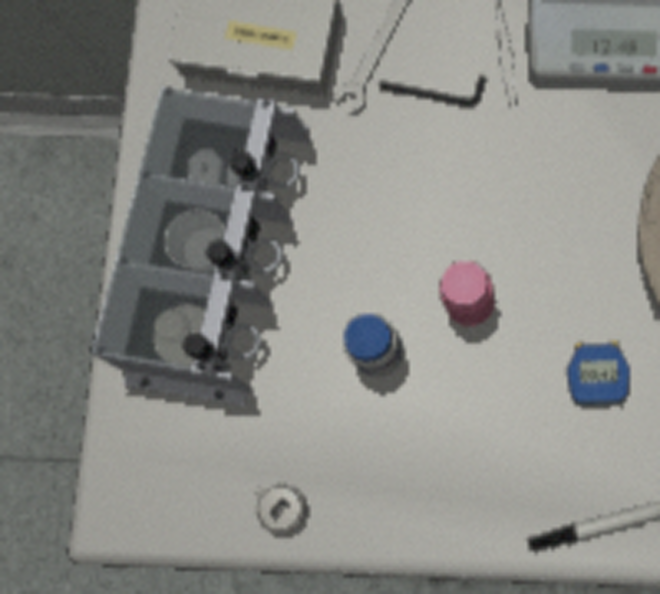

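View pics/scene0.png

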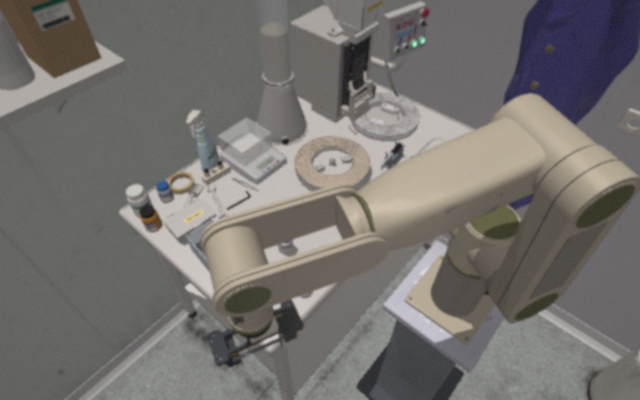

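Top view: the blue-capped jar is at (262,204) and the pink look-alike at (291,188). A second blue cap at (235,62) belongs to the background clutter. The three bays are at (212,150) far/right, (208,173) middle and (203,200) near/left, with hook and stand at (450,221) and the stopwatch at (331,213). The blue jar stands before the near (left) bay. I'll check that bay's load in a close crop and measure precisely.

```bash
python3 - <<'E'
from h import *
c=snap("top"); W=pts(c); im=c["image"]
cr=im[120:225,175:305]; cr=cv2.resize(cr,None,fx=6,fy=5.7,interpolation=cv2.INTER_CUBIC)
cr=np.clip(cr.astype(float)*1.5,0,255).astype(np.uint8)
cv2.imwrite("pics/close.png",cr[...,::-1])
def sel(x,y,z):
    m=(W[...,0]>x[0])&(W[...,0]<x[1])&(W[...,1]>y[0])&(W[...,1]<y[1])&(W[...,2]>z[0])&(W[...,2]<z[1]); return W[m]
# knobs top
k=sel((.44,.70),(.28,.40),(.117,.135))
_,lab,cen=cv2.kmeans(k[:,:2].astype(np.float32),3,None,(3,50,1e-5),10,cv2.KMEANS_PP_CENTERS)
for i in np.argsort(cen[:,0]): 
    q=k[lab[:,0]==i]; print("knob",cen[i],len(q),q.min(0).round(4),q.max(0).round(4))
b=sel((.42,.72),(.28,.42),(.087,.097)); 
print("bar",cv2.minAreaRect(b[:,:2].astype(np.float32)),len(b),np.median(b[:,2]))
for n,x,y in (("jar",(.46,.55),(.16,.25)),("pink",(.52,.61),(.07,.17))):
    j=sel(x,y,(.066,.09)); print(n,cv2.minEnclosingCircle(j[:,:2].astype(np.float32)),np.median(j[:,2]),len(j))
for n,z in (("hand",(.052,.07)),("rod+",(.043,.07)),("base",(.002,.012))):
    h=sel((.44,.53),(-.5,-.25),z); print(n,cv2.minAreaRect(h[:,:2].astype(np.float32)),len(h),np.median(h,0).round(4))
h=sel((.44,.53),(-.5,-.25),(.04,.075)); h=h[np.argsort(h[:,1])]; print(h[::6].round(3).tolist())
o=bot.observe(); print(o["ee_rot"],o["time_s"],o["ee_pos"])
for y in (83,-97): print(bot.ik([.506,.202,.2],[180,0,y]),bot.ik([.48,-.39,.1],[180,0,y+6]))
E
```

```text
knob [0.48795047 0.34590465] 45 [0.4785 0.3375 0.1171] [0.4985 0.3559 0.1298]
knob [0.5732426  0.33449408] 43 [0.5643 0.3248 0.1181] [0.5835 0.3431 0.1292]
knob [0.65824336 0.32309222] 44 [0.6483 0.3136 0.1175] [0.6682 0.3355 0.1304]
bar ((0.6006093621253967, 0.37666237354278564), (0.10806730389595032, 0.25296223163604736), 82.86895751953125) 923 0.08897212319692893
jar ((0.5124812722206116, 0.20700959861278534), 0.021555855870246887) 0.07610196987318063 162
pink ((0.5663657784461975, 0.12188848853111267), 0.02171214669942856) 0.07617108205077128 160
hand ((0.48561805486679077, -0.36255109310150146), (0.04261261597275734, 0.14025534689426422), 3.367940664291382) 248 [ 0.4841 -0.3838  0.0585]
rod+ ((0.4978502094745636, -0.3742060661315918), (0.2479514628648758, 0.06308618932962418), 89.70875549316406) 327 [ 0.4844 -0.3736  0.0572]
base ((0.4850177764892578, -0.3748968243598938), (0.08985539525747299, 0.2497258335351944), 0.00534392986446619) 657 [ 0.4756 -0.3774  0.0037]
[[0.526, -0.498, 0.045], [0.49, -0.432, 0.06], [0.487, -0.429, 0.06], [0.489, -0.428, 0.065], [0.503, -0.426, 0.054
[... 931 characters left out ...]
[0.484, -0.327, 0.052], [0.483, -0.32, 0.056], [0.48, -0.314, 0.053], [0.48, -0.308, 0.054], [0.476, -0.302, 0.054], [0.479, -0.296, 0.055], [0.477, -0.289, 0.046], [0.524, -0.272, 0.044], [0.53, -0.266, 0.042], [0.517, -0.263, 0.043], [0.517, -0.26, 0.043], [0.529, -0.256, 0.047], [0.514, -0.254, 0.043], [0.52, -0.251, 0.044]]
[1.79998094e+02 3.52076394e-04 1.56062062e+02] 1.45 [0.24344257 0.54840986 0.18755928]
[ 1.63700700e+01 -1.37115315e+00  9.31280162e+01 -2.54444375e-14
  8.82431370e+01  2.33700700e+01] [-43.84255298  13.41840331  87.85186334   0.          78.72973334
 -42.84255298]
None [-4.38425530e+01  1.34184033e+01  8.78518633e+01 -2.54444375e-14
  7.87297333e+01  1.37157447e+02]
```

View pics/close.png

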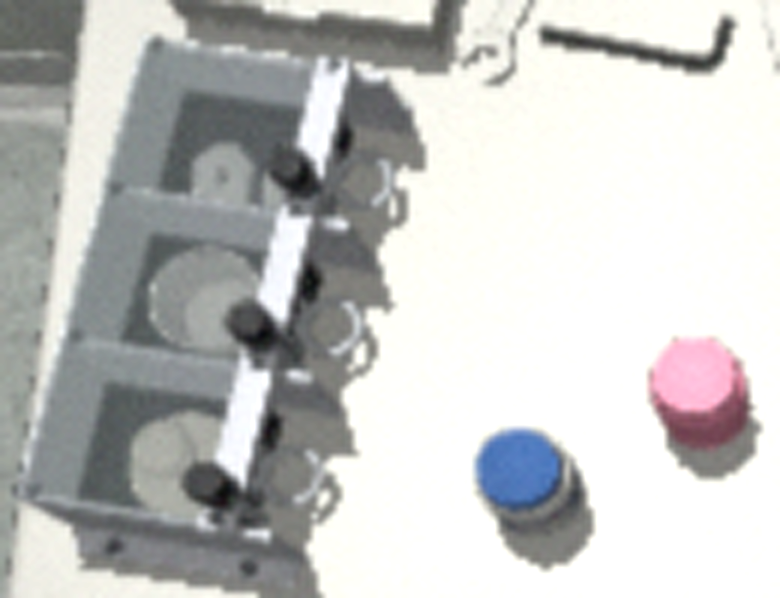

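The left bay holds the cream tamper with its foot and knob (crop 185,465). The middle bay is the hollow steel cup (215,310), and the far bay holds the dogs. The jar I want is the blue-capped one (520,470). I'll move the jar now, then pull the left pin.

```bash
cat >> h.py <<'E'
YAW=82.4; D=[180,0,YAW]
ex=np.array([np.cos(np.radians(YAW)),np.sin(np.radians(YAW)),0]); ey=np.array([-ex[1],ex[0],0]); ez=np.array([0,0,1.])
K=np.array([.4885,.3465,0]); M=K-.025*ex-.027*ey
def R(x,y,z): return M+x*ex+y*ey+z*ez
def st(s=""):
    o=bot.observe(); print(s,round(o["time_s"],2),np.round(o["ee_pos"],4),"F",np.round(o["contact_force"],1),"gap",round(o["finger_gap"],4),"gf",np.round(o["gripper_force"],1)); return o
E
python3 - <<'E'
from h import *
J=np.array([.5125,.207,0])
bot.move_to(J+.14*ez,D); st("above jar")
print(bot.move_l(J+.032*ez,rate=.15,stop_force=15))
bot.command_gripper(.035,15); st("gripped")
bot.move_l(J+.13*ez,rate=.2)
T=R(-.17,.115,0)
bot.move_l(T+.13*ez,rate=.2)
print(bot.move_l(T+.0335*ez,rate=.1,stop_force=6)); st("down")
bot.command_gripper(.08); bot.move_l(T+.15*ez,rate=.25)
st("released")
bot.move_to(K+.16*ez,D); bot.command_gripper(.045)
c=snap("top"); W=pts(c); cv2.imwrite("pics/jar1.png",c["image"][...,::-1])
m=(abs(W[...,0]-T[0])<.06)&(abs(W[...,1]-T[1])<.06)&(W[...,2]>.066)&(W[...,2]<.09); print("jar now",np.median(W[m],0),T)
print(bot.move_l(K+.100*ez,rate=.1,stop_force=8)); st("at knob")
bot.command_gripper(.015,12); st("closed")
E
```

```text
above jar 3.06 [0.5123 0.208  0.1402] F [-0.6  0.5 -0.7] gap 0.0932 gf 0.0
False
gripped 4.77 [0.5125 0.207  0.032 ] F [ 1.3  0.2 -0.1] gap 0.0426 gf 15.0
False
down 7.39 [0.3761 0.165  0.0342] F [ 0.  -0.1 -1.6] gap 0.0427 gf 15.0
released 8.79 [0.3754 0.1648 0.1497] F [-0.4 -0.6 -1. ] gap 0.08 gf 0.0
jar now [0.37718545 0.16463882 0.0763267 ] [0.37548304 0.16485153 0.        ]
False
at knob 11.22 [0.4888 0.3467 0.1004] F [-0.4 -0.8  0.6] gap 0.0454 gf 0.0
closed 11.91 [0.4885 0.3465 0.1   ] F [ 0.4 -0.2 -0.6] gap 0.0149 gf 0.0
```

```bash
python3 - <<'E'
from h import *
c=snap("top"); s=snap("scene")
a=cv2.resize(c["image"][110:260,150:350],(800,600),interpolation=cv2.INTER_CUBIC)
cv2.imwrite("pics/k1.png",a[...,::-1])
cv2.imwrite("pics/k1s.png",cv2.resize(s["image"][170:290,150:310],(800,600),interpolation=cv2.INTER_CUBIC)[...,::-1])
st()
E
```

```text
12.01 [0.4885 0.3465 0.1   ] F [-0.4  0.2  0.8] gap 0.0152 gf 0.0
```

View pics/k1.png

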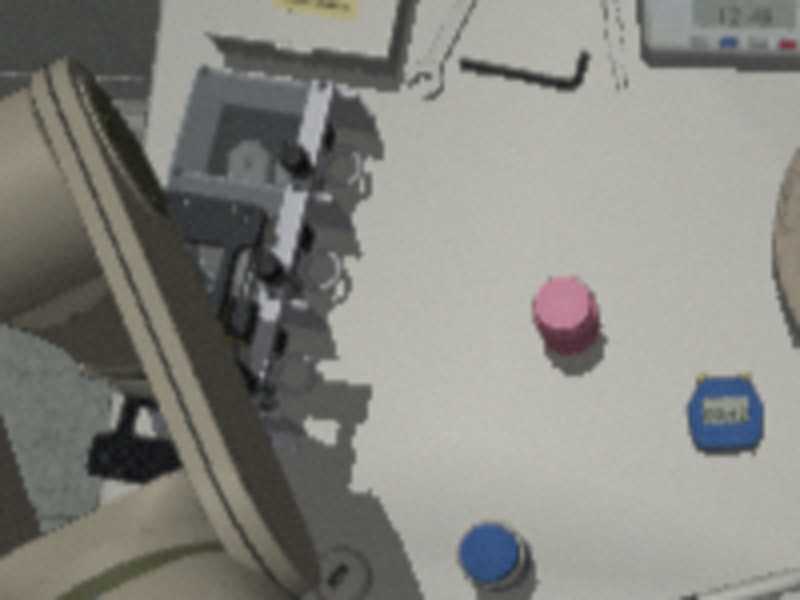

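View pics/k1s.png

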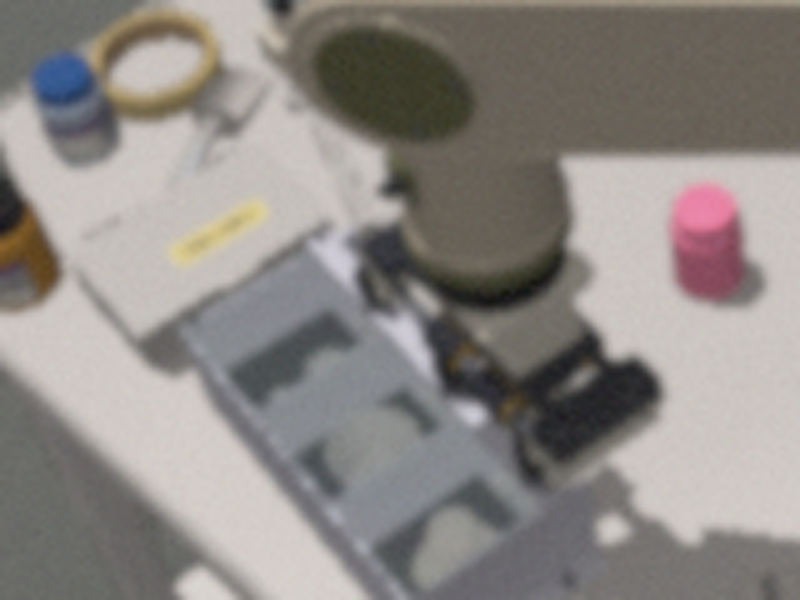

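The gripper hides the left knob in both views: the top view (240,380) shows only arm, and the scene view (520,440) only fingers. I'll cross-check the two cameras numerically on the pink jar, blue jar and middle knob, and compare the arm's kinematics with the image.

```bash
python3 - <<'E'
from h import *
for n in("top","scene"):
    c=snap(n); W=pts(c); I=c["image"].astype(int); r,g,b=I[...,0],I[...,1],I[...,2]
    pink=(r>g+50)&(W[...,2]>.03)&(abs(W[...,0]-.56)<.1)&(abs(W[...,1]-.12)<.1)
    w=W[pink]; print(n,"pink",pink.sum(),w.min(0).round(3),w.max(0).round(3),np.median(w,0).round(3))
    m=pink&(W[...,2]>.072); print("  top face",cv2.minEnclosingCircle(W[m][:,:2].astype(np.float32)), W[m].min(0).round(4),W[m].max(0).round(4))
    t=(abs(W[...,2]-.092)<.006)&(abs(W[...,0]-.58)<.15)&(abs(W[...,1]-.36)<.1); print("  bar/cover",t.sum(), W[t].min(0).round(3),W[t].max(0).round(3))
    br=(I.min(-1)>150)&(abs(W[...,2]-.09)<.008)&(abs(W[...,0]-.58)<.16)&(abs(W[...,1]-.34)<.06); print("  bar white",br.sum(),cv2.minAreaRect(W[br][:,:2].astype(np.float32)) if br.any() else "",np.median(W[br],0))
    print("  tcp px",proj(c,np.array(bot.observe()["ee_pos"])))
    k=(W[...,2]>.1)&(W[...,2]<.128)&(abs(W[...,0]-.658)<.025)&(abs(W[...,1]-.324)<.025); print("  knobR",k.sum(),W[k].min(0).round(3),W[k].max(0).round(3))
    f=(W[...,2]>.098)&(W[...,2]<.17)&(abs(W[...,0]-.49)<.06)&(abs(W[...,1]-.345)<.06); print("  near tcp",f.sum(),W[f][::max(1,f.sum()//25)].round(3).tolist())
E
```

```text
top pink 134 [0.547 0.099 0.056] [0.583 0.141 0.081] [0.565 0.122 0.076]
  top face ((0.5658491849899292, 0.12103971838951111), 0.0202837735414505) [0.5466 0.1009 0.0724] [0.5829 0.1404 0.0809]
  bar/cover 864 [0.472 0.306 0.086] [0.73  0.451 0.098]
  bar white 190 ((0.6352700591087341, 0.3203110098838806), (0.031355008482933044, 0.1911436766386032), 81.94950866699219) [0.63604038 0.32557589 0.09155049]
  tcp px [211.30610138 205.89158204]
  knobR 52 [0.649 0.314 0.1  ] [0.666 0.335 0.128]
  near tcp 33 [[0.505, 0.335, 0.161], [0.507, 0.336, 0.149], [0.502, 0.334, 0.161], [0.505, 0.335, 0.148], [0.506, 0.334, 0.143], [0.5, 0.335, 0.156], [0.502, 0.336, 0.146], [0.504, 0.335, 0.139], [0.495, 0.335, 0.165], [0.498, 0.336, 0.152], [0.5, 0.336, 0.145], [0.501, 0.335, 0.139], [0.494, 0.338, 0.156], [0.496, 0.338, 0.146], [0.497, 0.336, 0.142], [0.499, 0.335, 0.136], [0.494, 0.339, 0.142], [0.496, 0.339, 0.133], [0.497, 0.336, 0.132], [0.495, 0.342, 0.123], [0.496, 0.339, 0.122], [0.492, 0.341, 0.123], [0.492, 0.338, 0.125], [0.495, 0.338, 0.114], [0.489, 0.34, 0.126], [0.49, 0.338, 0.123]
[... 992 characters left out ...]
, [0.496, 0.357, 0.121], [0.49, 0.357, 0.127], [0.49, 0.354, 0.124], [0.478, 0.359, 0.141], [0.473, 0.359, 0.147], [0.494, 0.359, 0.12], [0.488, 0.36, 0.127], [0.484, 0.359, 0.13], [0.478, 0.359, 0.136], [0.472, 0.36, 0.143], [0.468, 0.36, 0.148], [0.489, 0.36, 0.121], [0.487, 0.357, 0.119], [0.483, 0.357, 0.123], [0.476, 0.358, 0.132], [0.467, 0.361, 0.144], [0.488, 0.361, 0.117], [0.486, 0.359, 0.117], [0.484, 0.357, 0.117], [0.482, 0.355, 0.116], [0.477, 0.355, 0.121], [0.478, 0.351, 0.115], [0.49, 0.36, 0.108], [0.485, 0.36, 0.114], [0.482, 0.359, 0.115], [0.481, 0.356, 0.114], [0.48, 0.354, 0.112], [0.48, 0.35, 0.107], [0.491, 0.357, 0.098], [0.483, 0.355, 0.104], [0.481, 0.353, 0.105]]
```

The knob lies between the fingers in both cameras. The jar (50 mm) also read 42.6 mm, so the gap reading runs about 7 mm low and the 15 mm command just failed to close on the knob. I'll close fully.

```bash
python3 - <<'E'
from h import *
bot.command_gripper(0.0,25); o=st("closed")
if o["finger_gap"]>.008:
    p=np.array(o["ee_pos"])
    print(bot.move_l(p+.0335*ez,rate=.04,stop_force=18)); st("pulled")
    bot.command_gripper(.035); st("rel")
    bot.move_l(p+.10*ez,rate=.2)
    bot.move_to(R(-.12,0,.24),D)
    c=snap("top"); W=pts(c)
    k=(W[...,2]>.09)&(W[...,2]<.18)&(abs(W[...,0]-K[0])<.02)&(abs(W[...,1]-K[1])<.02); print("knob",k.sum(),W[k][:,2].max())
    st()
E
```

```text
closed 12.58 [0.4885 0.3465 0.1   ] F [-0.9  0.7  0.4] gap 0.0004 gf 0.0
```

The knob's points (z up to 0.127) and the finger points (z above 0.13) don't overlap. The fingers seem to end about 30 mm above the reported TCP, which would mean the jar was held by its 43 mm cap. I'll check by gently touching the knob top with the closed fingers.

```bash
python3 - <<'E'
from h import *
p=np.array(st()["ee_pos"])
print(bot.move_l(p-.02*ez,rate=.02,stop_force=4)); st("touch")
for n in("top","scene"):
    c=snap(n); W=pts(c); q=W-K
    f=(W[...,2]>.098)&(W[...,2]<.17)&(np.hypot(q[...,0],q[...,1])<.05); w=W[f]; L=(w-K)@np.array([ex,ey,ez]).T*1000
    print(n,L[np.argsort(L[:,2])][::2].round(0).astype(int).tolist())
E
```

```text
12.58 [0.4885 0.3465 0.1   ] F [-0.9  0.7  0.4] gap 0.0004 gf 0.0
True
touch 13.05 [0.4888 0.3467 0.0952] F [-0.5 -0.3  5.2] gap 0.0005 gf 2.6
top [[-5, 2, 99], [-7, -7, 113], [-9, -1, 115], [-9, 3, 120], [-9, 1, 124], [-8, -12, 132], [-10, -9, 134]]
scene [[11, 4, 98], [7, 4, 101], [10, 3, 102], [12, 3, 110], [10, 6, 112], [2, 10, 113], [9, 11, 117], [14, 2, 117], [4, 8, 119], [13, -3, 121], [11, -6, 121], [14, 3, 122], [12, 0, 123], [12, 6, 125], [10, -11, 130], [10, -6, 131], [9, -2, 134], [9, 14, 137], [10, 6, 139], [12, -1, 143], [11, -12, 144], [11, -1, 148], [11, 10, 150]]
```

Contact came at TCP z = 0.095 with the knob top at 0.1265, so the real fingertips are about 31 mm above the reported TCP. I'll correct for that and pull the pin.

```bash
echo 'DZ=-.031  # reported TCP is 31 mm beyond real finger tips' >> h.py; python3 - <<'E'
from h import *
bot.move_l(K+(.135+DZ)*ez,rate=.1); bot.command_gripper(.045)
print(bot.move_l(K+(.101+DZ)*ez,rate=.06,stop_force=5)); st("down")
bot.command_gripper(0.0,25); o=st("closed")
if o["finger_gap"]>.012:
    p=np.array(o["ee_pos"])
    print(bot.move_l(p+.0335*ez,rate=.04,stop_force=20)); st("pulled")
    bot.command_gripper(.045); st("rel")
    bot.move_l(p+.10*ez,rate=.2)
    bot.move_to(R(-.14,0,.26),D)
    c=snap("top"); W=pts(c)
    k=(W[...,2]>.09)&(W[...,2]<.18)&(abs(W[...,0]-K[0])<.02)&(abs(W[...,1]-K[1])<.02); print("knob",k.sum(),W[k][:,2].max())
    st()
E
```

```text
False
down 14.99 [0.4886 0.3465 0.07  ] F [ 0.  -0.4 -0. ] gap 0.045 gf 0.0
closed 15.52 [0.4897 0.3465 0.0706] F [ 5.4 -0.3 -0.8] gap 0.0211 gf 25.0
False
pulled 16.52 [0.4895 0.3464 0.1026] F [  6.7   2.4 -10.5] gap 0.021 gf 25.0
rel 17.13 [0.4897 0.3466 0.1043] F [ 0.3  0.1 -0.2] gap 0.045 gf 0.0
knob 119 0.16255403763917142
 18.45 [0.4927 0.1803 0.2582] F [ 0.1  1.3 -0.1] gap 0.0447 gf 0.0
```

Pin fully up: the knob top rose by 32 mm. Next, measure the hook precisely.

```bash
python3 - <<'E'
from h import *
from scipy.optimize import minimize
for n in("top","scene"):
    c=snap(n); W=pts(c)
    reg=(W[...,0]>.45)&(W[...,0]<.52)&(W[...,1]>-.45)&(W[...,1]<-.27)
    m=reg&(W[...,2]>.05)&(W[...,2]<.064); w=W[m]
    ro=w[(w[:,1]>-.322)]; ha=w[(w[:,1]<-.35)&(w[:,2]>.055)]
    print(n,len(ro),len(ha),"rod mean",ro.mean(0).round(4),"hand mean",ha.mean(0).round(4),"hx",np.percentile(ha[:,0],[3,97]).round(4),"y",w[:,1].min().round(4),w[:,1].max().round(4))
    d=ro.mean(0)-ha.mean(0); print(" yaw",np.degrees(np.arctan2(d[1],d[0])))
    b=reg&(W[...,2]<.012)&(W[...,2]>.0035); print(" base",cv2.minAreaRect(W[b][:,:2].astype(np.float32)),b.sum())
    u,v=proj(c,[.485,-.37,.05]).astype(int); cr=c["image"][v-25:v+25,u-35:u+35]
    cv2.imwrite(f"pics/hk_{n}.png",cv2.resize(cr,None,fx=8,fy=8,interpolation=cv2.INTER_CUBIC)[...,::-1])
a=cv2.imread("pics/hk_top.png");b=cv2.imread("pics/hk_scene.png"); cv2.imwrite("pics/hk.png",cv2.resize(np.vstack([a,b]),None,fx=.75,fy=.75))
E
```

```text
top 28 171 rod mean [ 0.4797 -0.3056  0.0531] hand mean [ 0.4867 -0.3957  0.0595] hx [0.4747 0.5072] y -0.4327 -0.2903
 yaw 94.48526890726973
 base ((0.48522478342056274, -0.3605451285839081), (0.17815594375133514, 0.06974589824676514), 89.6202621459961) 268
scene 13 43 rod mean [ 0.4773 -0.2987  0.0526] hand mean [ 0.4841 -0.3861  0.0589] hx [0.4761 0.4938] y -0.4139 -0.2825
 yaw 94.47320268899792
 base ((0.48715949058532715, -0.35184523463249207), (0.1627555787563324, 0.05911339446902275), 87.4260025024414) 86
```

View pics/hk.png

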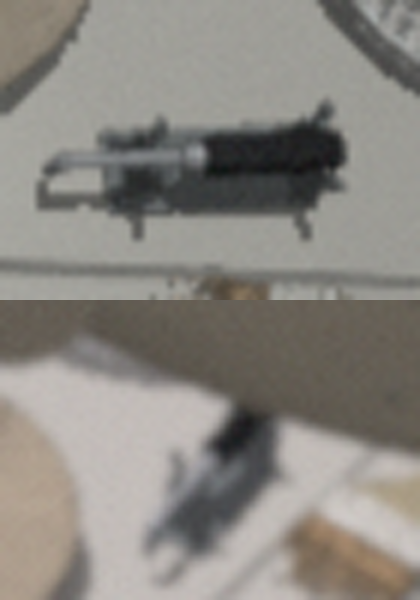

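The hook lies level in its stand, handle to the right (crop 275,150) and prong at the left (50,165), with yaw about 94.5°. I'll pick it up and hover in front of the bay.

```bash
cat >> h.py <<'E'
HY=94.5; hx=np.array([np.cos(np.radians(HY)),np.sin(np.radians(HY)),0])
HO=np.array([.486,-.3975,0]); G=.010   # hook origin on stand; grasp offset along hook x
TIP=-.016                              # finger tip below rod axis
E
python3 - <<'E'
from h import *
c=snap("top")
for a in (-.002,.013,.028): print("ring px",a,proj(c,R(a,0,.024)))
P=HO+G*hx
bot.move_to(P+(.15+DZ)*ez,[180,0,HY]); st("above")
print(bot.move_l(P+(.05+TIP+DZ)*ez,rate=.12,stop_force=6)); st("down")
bot.command_gripper(0,40); o=st("grip")
if o["finger_gap"]>.012:
    bot.move_l(P+(.05+TIP+DZ+.012)*ez,rate=.05); st("lift1")
    bot.move_l(P+(.17+DZ)*ez,rate=.15); st("lift2")
E
```

```text
ring px -0.002 [228.56019605 203.79970044]
ring px 0.013 [223.8973181  202.99986197]
ring px 0.028 [219.23919676 202.20083941]
above 20.7 [ 0.486  -0.3868  0.1194] F [ 0.2  0.5 -0.4] gap 0.045 gf 0.0
False
down 21.82 [ 0.4859 -0.3882  0.0041] F [-0.2  0.3 -0.7] gap 0.0448 gf 0.0
grip 22.34 [ 0.4854 -0.3877  0.0034] F [0.2 0.8 2.6] gap 0.0196 gf 40.0
lift1 22.73 [ 0.4855 -0.3878  0.0156] F [ 0.2  0.3 -1.8] gap 0.0199 gf 40.0
lift2 23.71 [ 0.4846 -0.3869  0.1376] F [-1.   0.6 -1.7] gap 0.0199 gf 40.0
```

```bash
python3 - <<'E'
from h import *
bot.move_l(R(-.02-.0955,0,.17+DZ+.02),D,rate=.22); bot.move_l(R(-.02-.0955,0,.115+TIP+DZ),rate=.15); bot.sleep(.3); o=st("hover")
c=snap("top"); W=pts(c); s=snap("scene"); Ws=pts(s)
for n,W_ in(("top",W),("scene",Ws)):
    L=(W_-M)@np.array([ex,ey,ez]).T*1000
    m=(L[...,0]>-80)&(L[...,0]<0)&(abs(L[...,1])<25)&(L[...,2]>60)&(L[...,2]<140); q=L[m]
    print(n,q[np.argsort(q[:,0])].round(0).astype(int).tolist()[:60])
im=cv2.resize(c["image"][180:225,200:260],(800,600),interpolation=cv2.INTER_CUBIC).copy()
def dr(p,col):
    u=(proj(c,p)-[200,180]+.5)*[800/60,600/45]; cv2.circle(im,tuple(u.astype(int)),2,col,-1)
for t in np.linspace(0,6.28,40): dr(R(.013+.015*np.cos(t),.015*np.sin(t),.024),(255,0,0))
dr(R(-.02,0,.097),(0,255,0))
cv2.imwrite("pics/hover.png",im[...,::-1])
E
```

```text
hover 27.61 [0.4973 0.2039 0.0689] F [ 0.7 -0.1 -1.4] gap 0.02 gf 40.0
top [[-35, 0, 120], [-35, 2, 117], [-33, 3, 118], [-32, 0, 118], [-32, -2, 119], [-30, 4, 118], [-30, -2, 122], [-29, 1, 118], [-28, 2, 97], [-26, -1, 120], [-26, 1, 117], [-26, 3, 114], [-25, 0, 124], [-24, 2, 94], [-23, 1, 116], [-22, 3, 110], [-21, 2, 117], [-21, 3, 92], [-20, 4, 113], [-20, -1, 116]]
scene [[-80, 1, 119], [-78, 2, 116], [-78, -3, 117], [-78, 2, 112], [-75, 1, 118], [-74, 2, 115], [-73, -2, 117], [-71, 1, 116], [-70, 3, 114], [-69, -1, 117], [-66, -2, 117], [-66, 3, 118], [-64, 5, 117], [-64, 1, 117], [-63, -4, 114], [-61, 4, 119], [-59, 3, 119], [-58, 2, 114], [-56, 2, 121], [-55, -4, 116], [-55, 2, 117], [-53, 0, 116], [-52, 6, 118], [-51, 2, 115], [-50, -2, 117], [-50, 3, 111], [-49, -1, 114], [-48, 0, 111], [-45, 1, 120], [-43, 4, 120], [-42, -1, 120], [-42, 5, 116], [-41, 1, 118], [-40, -3, 115], [-39, 4, 118], [-37, 5, 115], [-37, 1, 117], [-36, 2, 113], [-34, -1, 118], [-33, -4, 116], [-30, 5, 116], [-30, 6, 123], [-30, 0, 118], [-28, -3, 115], [-28, 3, 117], [-27, 4, 113], [-26, 0, 115], [-23, 5, 118], [-23, 0, 118], [-22, 0, 114], [-21, 3, 96], [-21, 3, 92], [-21, -4, 111], [-20, 4, 88], [-19, 4, 115], [-19, 2, 103], [-18, 1, 92], [-18, 0, 113], [-17, 2, 88], [-17, 5, 103]]
```

View pics/hover.png

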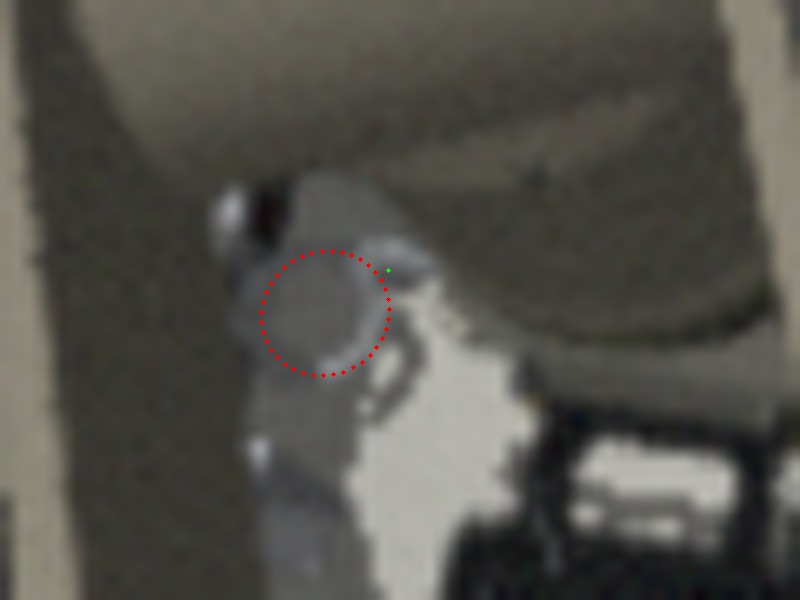

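The ring overlay matches the bright arc (380,320) and the prong sits at about (400,265) as predicted. I'll insert it and drag.

```bash
python3 - <<'E'
from h import *
A=lambda x,z: R(x-.0955,-.001,z+TIP+DZ)
bot.move_l(A(-.02,.078),rate=.1); print(bot.move_l(A(.011,.078),rate=.06,stop_force=5))
r=bot.move_l(A(.011,.042),rate=.05,stop_force=4); st("lowered %s"%r)
if not r:
    print(bot.move_l(A(-.03,.042),rate=.05,stop_force=15)); st("pull1")
    c=snap("scene"); W=pts(c); L=(W-M)@np.array([ex,ey,ez]).T*1000
    c2=snap("top"); L2=(pts(c2)-M)@np.array([ex,ey,ez]).T*1000
    for l in (L,L2):
        m=(abs(l[...,1])<36)&(l[...,0]>-20)&(l[...,0]<14)&(l[...,2]>15)&(l[...,2]<70); print("tray pts",m.sum(), l[m].min(0).round(0) if m.any() else "")
E
```

```text
False
lowered False 29.76 [ 0.502   0.2344 -0.0048] F [-0.9 -0.2 -1.2] gap 0.0197 gf 40.0
False
pull1 30.73 [ 0.4961  0.1932 -0.0052] F [ 0.6 -0.2 -1.6] gap 0.0197 gf 40.0
tray pts 33 [-20. -21.  22.]
tray pts 20 [-18.  -9.  19.]
```

```bash
python3 - <<'E'
from h import *
A=lambda x,z: R(x-.0955,-.001,z+TIP+DZ)
print(bot.move_l(A(-.151,.042),rate=.06,stop_force=15)); st("dragged"); bot.sleep(.3)
c=snap("scene"); c2=snap("top")
for q in (c,c2):
    l=(pts(q)-M)@np.array([ex,ey,ez]).T*1000
    m=(abs(l[...,1])<60)&(l[...,0]>-135)&(l[...,0]<-2)&(l[...,2]>12)&(l[...,2]<75)
    w=l[m]; print(m.sum(), np.percentile(w,[2,50,98],axis=0).round(0).tolist() if len(w) else "")
    t=w[w[:,2]>45] if len(w) else w; print(" tamper",len(t), t.mean(0).round(0) if len(t) else "", t.max(0).round(0) if len(t) else "")
a=cv2.resize(c2["image"][160:250,180:300],(800,600)); b=cv2.resize(c["image"][190:310,160:320],(800,600))
cv2.imwrite("pics/drag.png",np.hstack([a[:,:,::-1],b[:,:,::-1]])[::2,::2].copy())
E
```

```text
False
dragged 32.99 [ 0.4804  0.0738 -0.005 ] F [-0.3  1.8 -2.2] gap 0.0198 gf 40.0
408 [[-129.0, -36.0, 12.0], [-77.0, 5.0, 25.0], [-35.0, 37.0, 61.0]]
 tamper 74 [-79.   4.  57.] [-66.  18.  62.]
293 [[-104.0, -36.0, 12.0], [-81.0, 2.0, 28.0], [-38.0, 35.0, 63.0]]
 tamper 88 [-85.   1.  58.] [-70.  15.  64.]
```

View pics/drag.png

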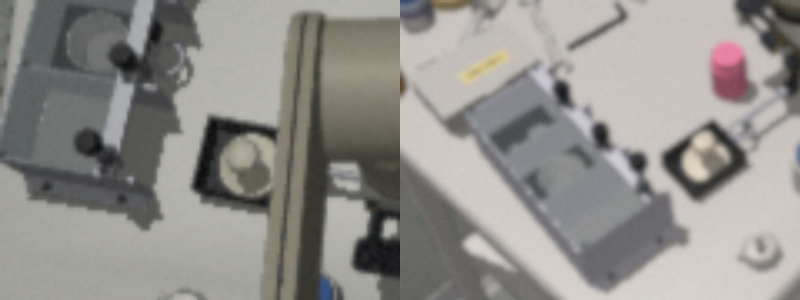

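The tray is out: its back edge is 35 mm clear of the mouth and the tamper stands upright (left half 245,160). Now I'll unhook and return the hook to its stand.

```bash
python3 - <<'E'
from h import *
A=lambda x,z: R(x-.0955,-.001,z+TIP+DZ)
bot.move_l(A(-.144,.042),rate=.04); st("slack")
print(bot.move_l(A(-.144,.085),rate=.06,stop_force=6)); st("up")
bot.move_l(A(-.144,.17),rate=.15)
P=HO+G*hx
bot.move_l(P+(.15+TIP+DZ)*ez,[180,0,HY],rate=.22)
bot.move_l(P+(.085+TIP+DZ)*ez,rate=.12); bot.sleep(.2)
st("above stand")
for n in("top","scene"):
    c=snap(n); W=pts(c)
    L=(W-HO)@np.array([hx,[-hx[1],hx[0],0],ez]).T*1000
    m=(L[...,0]>68)&(L[...,0]<120)&(abs(L[...,1])<20)&(L[...,2]>45)&(L[...,2]<110); w=L[m]
    print(n,len(w),w[w[:,2]>75].mean(0).round(1),w[:,0].max().round(1),w[w[:,2]>75][:,2].max().round(1))
    p=(abs(L[...,0]-60)<12)&(abs(L[...,1])<22)&(L[...,2]>38)&(L[...,2]<72); print(" post",p.sum(),L[p].mean(0).round(1),L[p].min(0).round(1),L[p].max(0).round(1))
    l=(W-M)@np.array([ex,ey,ez]).T*1000; t=(abs(l[...,1])<60)&(l[...,0]>-160)&(l[...,0]<-2)&(l[...,2]>12)&(l[...,2]<75); w=l[t]
    print(" tray",np.percentile(w,[2,50,98],axis=0).round(0).tolist())
E
```

```text
slack 33.72 [ 0.4814  0.0808 -0.0049] F [-0.4 -0.  -1.5] gap 0.0197 gf 40.0
False
up 34.58 [0.481  0.0806 0.0377] F [-0.8  0.1 -1.7] gap 0.0196 gf 40.0
above stand 38.48 [ 0.4859 -0.3882  0.0393] F [ 0.5  0.7 -0.9] gap 0.0194 gf 40.0
top 45 [88.5 -0.7 88.6] 108.0 94.7
 post 33 [58.9  1.3 53.7] [ 54.9 -15.5  38. ] [61.9 14.7 70. ]
 tray [[-156.0, -36.0, 12.0], [-91.0, 2.0, 27.0], [-38.0, 35.0, 62.0]]
scene 29 [91.7  0.5 86.9] 112.4 96.0
 post 29 [61.7  0.8 50.9] [ 54.7 -18.   39.5] [67.6 15.1 71. ]
 tray [[-152.0, -36.0, 12.0], [-80.0, 5.0, 25.0], [-35.0, 37.0, 62.0]]
```

```bash
python3 - <<'E'
from h import *
P=HO+G*hx
print(bot.move_l(P+(.0505+TIP+DZ)*ez,rate=.05,stop_force=8)); st("seated")
bot.command_gripper(.045); st("open")
bot.move_l(P+(.16+DZ)*ez,rate=.12); 
bot.move_to(np.array([.42,-.15,.25]),[180,0,HY]); bot.sleep(.3); st("away")
c=snap("top"); W=pts(c)
L=(W-HO)@np.array([hx,[-hx[1],hx[0],0],ez]).T*1000
for a,b,z in((-34,34,54),(72,103,46)):
    m=(L[...,0]>a)&(L[...,0]<b)&(abs(L[...,1])<14)&(L[...,2]>z)&(L[...,2]<75); print(m.sum(),L[m].mean(0).round(1))
s=snap("scene")
u,v=proj(c,[.485,-.37,.05]).astype(int)
i1=cv2.resize(c["image"][130:280,170:370],(800,600)); i2=cv2.resize(c["image"][v-30:v+30,u-40:u+40],(800,600))
cv2.imwrite("pics/end.png",np.hstack([i1,i2])[::2,::2,::-1].copy())
E
```

```text
True
seated 39.23 [ 0.4844 -0.3867  0.0034] F [-0.8  0.1  4.8] gap 0.0199 gf 40.0
open 39.87 [ 0.4837 -0.3861  0.0025] F [0.  0.2 0.8] gap 0.0452 gf 0.0
away 42.44 [ 0.4199 -0.1505  0.2494] F [ 0.1 -0.8  0.6] gap 0.0447 gf 0.0
0 [nan nan nan]
0 [nan nan nan]<stdin>:10: RuntimeWarning: Mean of empty slice.
  ret = um.true_divide(
```

View pics/end.png

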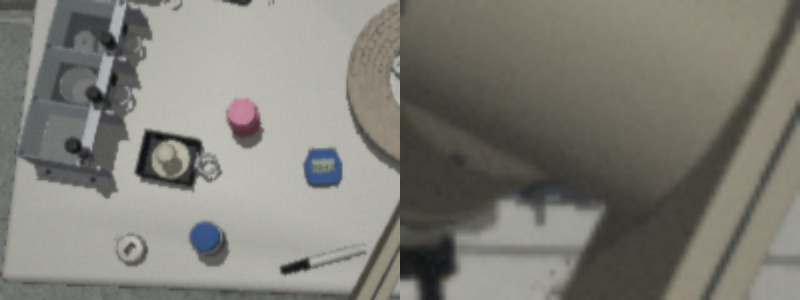

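The tray with the tamper is out at (170,158), the blue jar stands at (207,238), and pink jar and stopwatch are unmoved. The arm hides the stand, so I'll move aside and check the hook numerically.

```bash
python3 - <<'E'
from h import *
bot.move_to(np.array([.42,.05,.3]),[180,0,HY]); bot.sleep(.3); st("away")
for n in("top","scene"):
    c=snap(n); W=pts(c)
    L=(W-HO)@np.array([hx,[-hx[1],hx[0],0],ez]).T*1000
    for a,b,z in((-20,34,54),(72,103,46)):
        m=(L[...,0]>a)&(L[...,0]<b)&(abs(L[...,1])<14)&(L[...,2]>z)&(L[...,2]<75); print(n,m.sum(),L[m].mean(0).round(1) if m.any() else "")
    m=(L[...,0]>-60)&(L[...,0]<130)&(abs(L[...,1])<10)&(L[...,2]>45)&(L[...,2]<75); print(L[m][:,0].min().round(1) if m.any() else "",L[m][:,0].max().round(1) if m.any() else "")
E
```

```text
away 43.67 [0.42   0.0491 0.2996] F [-0.1 -0.3 -0.7] gap 0.0447 gf 0.0
top 120 [ 6.2  1.  59.4]
top 23 [88.8  1.1 53.6]
-32.8 110.3
scene 42 [ 4.5  1.8 58.2]
scene 13 [87.8  1.5 51.8]
-31.1 116.5
```

```bash
python3 -c "
from h import *
print(bot.close_job())"
```

```text
the job is handed in; nothing more can be done
None
```

I handed the job in at about 44 s: the tamper's tray is out of the left bay, about 35 mm clear of the rack with the tamper standing in it, the jar is well to the left, only the left pin is up, and the hook is back level in its stand, seated within 1–2 mm of where it started.

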